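Strip the terminal panel and put the shorting links away by colour

ROBOT

A 6-joint arm with a two-finger parallel gripper is mounted at the origin on the work surface. World frame = base frame: x ahead of the robot, y to its left, z up, the work surface at z = 0. Lengths are in m, angles in rad, forces in N, time in s.
With the tool pointing down it reaches from about 0.325 to 0.9 m from the base axis. Payload 6.1 kg.
Tool frame: the origin (TCP) lies between the finger pads; the fingertips stand r.nose_length ahead of it and the grasp point (between the pads) lies 11 mm behind it (r.nose_length is the distance from the TCP to the fingertips, in m); z points along the fingers, y is the line along which they close (so a half turn about z gives the same grasp; the last joint's range is limited). The gripper opens to 87 mm and grips with 3 to 60 N. Pads are 19 mm wide; open, the fingers measure 117 mm over their backs; the gripper's body (75 mm by 190 mm) begins 51 mm behind the grasp point.
Start: joints at [1.192, 0.22, 1.526, -0, 1.395, -0.126], TCP at [0.156, 0.605, 0.231] pointing down, gripper open.
Joint ranges: [-2.98, 2.98], [-0.91, 2.08], [0.09, 2.57], [-1.24, 4.39], [0.2, 2.65], [-2.68, 2.68]. Speed limits (rad/s): [2.57, 2.57, 3.01, 3.14, 3.14, 3.14].

INTERFACE

Orientations are given as a unit quaternion [w, x, y, z].
In Python, from plant import r gives the robot as it stands. The module is installed in compiled form; this text tells all that it offers.
- The arm moves only by the tool step_arm, never from a script. Its argument "moves" is a list of rows, each a list of 7 numbers: the shift along the tool's x, y, z in mm, then the turn, a rotation vector about the tool's x, y, z in rad, then the finger opening in mm, from 0 to 87. A call has 1 to 20 rows; each row is the pose to reach, as a shift and turn from the pose commanded when the call began, along the tool's axes at that moment; what a row does not reach only later rows make up. A row lasts 1/12 s, in which the tool goes at most 41.7 mm and 7.16 degrees, less where a joint would pass 70% of its speed; a pose out of reach is approached as far as the arm can. A call with a gripper value outside its range is refused whole. The fingers move at their own pace and stop on an object; the grip force is fixed at half the most. Time passes only in rows, so rows that repeat a pose let the fingers close. It gives the time, the measured TCP pose, the force, the opening and the grip force at its end, in the units of the state.
- r.get_state(): the state, without advancing time (a new reading comes with each control period).
- r.camera(name): name is "scene" or "side" or "wrist"; returns a dict with "img" (480x640x3 uint8, red, green, blue), "intrinsics" (3x3 intrinsics, pixels), "origin" and "orientation" of the camera in the world; the wrist camera has in their place "mount" (4x4, takes a point from camera to tool coordinates, whose origin is the TCP and whose axes are the flange's). Camera axes: x right, y up, looking along -z (the intrinsics and any distortion apply to the point x, -y, -z); pixel columns grow to the right and rows downward; lengths in m; the calibration is good to about 2 mm. A picture is of the moment at which its call begins: read the wrist's pose just before it. There is no depth.
- r.hand_in(): hands the job in; it is judged then, once.
The state is a dict: "clock": time; "qpos": joint angles; "joint_velocities": joint speeds; "joint_efforts": joint torques, N m; "ee_pos": TCP position; "eef_rot": TCP orientation; "ft_force": force on the tool from outside, world axes, zero at the start; "moment": the same for the moment, N m; "finger_gap": finger opening in m; "grip_force": force on a finger pad.
Only numpy, scipy, OpenCV 4.12 (cv2) and the standard library are available. Lean on these libraries where they do the work, as an engineer would, in place of code of your own. Each camera call takes 0.05 s, during which the arm holds its last target. There are 200 camera calls.

TASK

The measurement is finished: pull the red, blue and yellow shorting links out of the sloping terminal panel and put each one away in the storage bin of its own colour. Leave the green earth link plugged in, fully home, and don't disturb the other things on the bench.

Things in the scene. Friction and masses are not known exactly. Their poses are not given: they have to be found in the camera images.
- console: terminal console, fixed: dark steel box 164 deep (x) x 270 wide (y) mm, 42 mm high at the front, 136 mm at the back. It stands with its back to the robot, facing the far side of the bench; its aluminium panel slopes at 35 degrees to the bench, rising along +x from front to back. Origin: centre of its underside; z up. Small knobs, up to 20 mm tall, along the panel's top edge
- row (a point): middle of the terminal row on the panel face, axes as the console's: four pairs of 4 mm sockets at y = -85.5, -28.5, 28.5, 85.5 mm, any link in any pair, and a black binding post, 15 mm across, 23 mm tall, at y = -114, -57, 0, 57, 114 mm (4 mm from the links' ends). Panel bare for 60 mm up and down the slope from the row. Links sit loosely and come free when drawn out square to the panel by 14 mm
- lamp (a point): middle of the front lower edge of the grey LED light bar clipped to the console's top edge on a stem at its middle, axes as the console's. The bar, 45 deep (x) x 250 wide (y) x 20 high mm, runs along y over the upper half of the panel; this edge is 10 mm behind and 101 mm above the row, so an upright gripper does not fit over the links: reach in below it from the front, square to the panel. Fixed
- link_red: red shorting link, about 20 g: body 14 (x) x 34 (y) x 24 (z) mm with a foot flange 20 mm wide (x), 3 mm thick; two brass pins 4 mm thick, 14 mm long, 19 mm apart along y, on its underside. Origin: centre of the body's underside, which lies on the panel while plugged in; z from pins to top (square out of the panel), y along the length, x across the thickness (up the slope). To put away
- link_blue: blue shorting link, about 20 g: body 14 (x) x 34 (y) x 24 (z) mm with a foot flange 20 mm wide (x), 3 mm thick; two brass pins 4 mm thick, 14 mm long, 19 mm apart along y, on its underside. Origin: centre of the body's underside, which lies on the panel while plugged in; z from pins to top (square out of the panel), y along the length, x across the thickness (up the slope). To put away
- link_yellow: yellow shorting link, about 20 g: body 14 (x) x 34 (y) x 24 (z) mm with a foot flange 20 mm wide (x), 3 mm thick; two brass pins 4 mm thick, 14 mm long, 19 mm apart along y, on its underside. Origin: centre of the body's underside, which lies on the panel while plugged in; z from pins to top (square out of the panel), y along the length, x across the thickness (up the slope). To put away
- link_green: green shorting link, about 20 g: body 14 (x) x 34 (y) x 24 (z) mm with a foot flange 20 mm wide (x), 3 mm thick; two brass pins 4 mm thick, 14 mm long, 19 mm apart along y, on its underside. Origin: centre of the body's underside, which lies on the panel while plugged in; z from pins to top (square out of the panel), y along the length, x across the thickness (up the slope). Earth link: stays in
- bin_red: red open storage bin, 110 deep (x) x 95 wide (y) x 55 high mm, walls and floor 3 mm, fixed to the bench; the wall at its -x side (towards the robot) is only 32 mm high. Origin: centre of its underside; x to its back, z up
- bin_blue: blue open storage bin, 110 deep (x) x 95 wide (y) x 55 high mm, walls and floor 3 mm, fixed to the bench; the wall at its -x side (towards the robot) is only 32 mm high. Origin: centre of its underside; x to its back, z up
- bin_yellow: yellow open storage bin, 110 deep (x) x 95 wide (y) x 55 high mm, walls and floor 3 mm, fixed to the bench; the wall at its -x side (towards the robot) is only 32 mm high. Origin: centre of its underside; x to its back, z up
- screwdriver: screwdriver with a black handle, 170 mm long, lying on the bench beyond the console. Origin: on its underside. Bystander, loose
- solder: reel of bare solder, steel grey, 54 mm across, 42 mm high, standing on its flange. Origin: on its underside. Bystander, loose
- multimeter: yellow hand-held multimeter, 190 x 92 x 47 mm, lying on its back. Origin: on its underside. Bystander, loose
- beaker: small glass beaker, 52 mm across, 70 mm high. Origin: on its underside. Bystander, loose
- tape: black roll of insulating tape, 90 mm across, 19 mm high, lying flat. Origin: on its underside. Bystander, loose
- flux: small amber flux bottle, 34 mm across, 75 mm high. Origin: on its underside. Bystander, loose
Not all that is in view belongs to the job. Of the things shaped like the link_blue, the blue one is meant.

How it is judged:
At the end, for the whole second after the job is handed in: Red, blue and yellow links at rest inside the bin of their own colour (origin between its walls, under 45 mm high); green link still in its sockets, within 3 mm and 5 degrees of its start; loose bystanders within 30 mm of theirs, solder, beaker and bottle upright (x of link_red in the frame of bin_red between -0.051 and 0.051 m and y of link_red in the frame of bin_red between -0.0435 and 0.0435 m and z of link_red in the frame of bin_red between 0 and 0.045 m and linear speed of each of link_red, link_blue, link_yellow below 0.02 m/s and x of link_blue in the frame of bin_blue between -0.051 and 0.051 m and y of link_blue in the frame of bin_blue between -0.0435 and 0.0435 m and z of link_blue in the frame of bin_blue between 0 and 0.045 m and x of link_yellow in the frame of bin_yellow between -0.051 and 0.051 m and y of link_yellow in the frame of bin_yellow between -0.0435 and 0.0435 m and z of link_yellow in the frame of bin_yellow between 0 and 0.045 m and distance of link_green from where it was at the start of the episode below 0.003 m and angle between the z axis of link_green and the z axis of console, either way round between 0.52 and 0.7 rad and distance of each of screwdriver, solder, multimeter, beaker, tape, flux from where it was at the start of the episode below 0.03 m); the robot touches nothing.
It fails at once if the green earth link was pulled out or lifted by more than 6 mm (distance of link_green from where it was at the start of the episode above 0.006 m).
It fails at once if a bystander was pushed more than 30 mm or knocked over (distance of any of screwdriver, solder, multimeter, beaker, tape, flux from where it was at the start of the episode above 0.03 m or angle between any of solder, beaker, flux's own z axis and vertical above 0.5 rad).
It also fails if it takes over 69 s, if anything falls off the work surface, if the arm or the gripper's body presses on something with over 40 N, if the wrist force passes 120 N, or if a joint passes its speed limit or range.

## Working session

There is one attempt and no reset: what is moved stays moved. The work goes in short steps, Python scripts to look and compute and a tool call to move; the robot and the scene stay as the last step left them, time stands still between calls to the robot, and variables do not carry over. Pictures are saved under pics/ and viewed, at most 10 in all, crops included, and the job is handed in when it is done.

Besides the shell and the picture viewer there is one more tool, called as name(argument=value, ...), one argument or row to a line, values as JSON. step_arm: Moves the arm, as the interface text tells. Its arguments: {"type":"object","properties":{"moves":{"type":"array"}},"required":["moves"]}

```bash
mkdir -p pics; python3 - <<'E'
from plant import r
import cv2,json,numpy as np
print(r.get_state(), r.nose_length)
d={}
for n in ["scene","side","wrist"]:
    c=r.camera(n); cv2.imwrite(f"pics/{n}0.png",c["img"][:,:,::-1])
    print(n,{k:np.round(v,4).tolist() for k,v in c.items() if k!="img"})
    d[n]={k:np.asarray(v).tolist() for k,v in c.items() if k!="img"}
json.dump(d,open("cams.json","w"))
E
```

```text
{'clock': 0.0, 'qpos': array([ 1.19189744e+00,  2.21209732e-01,  1.52761590e+00, -4.91290520e-05,
        1.39471605e+00, -1.26112633e-01]), 'joint_velocities': array([ 0.00096411,  0.00179748, -0.00118115, -0.00206088, -0.00171368,
       -0.00107372]), 'joint_efforts': array([ 8.40051689e-04, -4.94626558e+01, -3.87369454e+01,  6.99275360e-02,
        5.72749169e-02, -1.40474722e-04]), 'ee_pos': array([0.15611224, 0.60455476, 0.22944488]), 'eef_rot': array([-2.20049491e-04,  1.26052519e-01,  9.92023091e-01, -9.49650202e-04]), 'ft_force': array([ 0.61002923, -0.98565602, -0.97829343]), 'moment': array([-0.02122092, -0.01639944,  0.01632895]), 'grip_force': 0.0, 'finger_gap': 0.08686391478673297} 0.008
scene {'intrinsics': [[446.7683, 0.0, 313.8708], [0.0, 446.7683, 236.0912], [0.0, 0.0, 1.0]], 'origin': [1.1734, -0.275, 0.88], 'orientation': [0.7756, 0.2784, 0.1911, 0.5333]}
side {'intrinsics': [[568.5525, 0.0, 322.3528], [0.0, 568.5525, 239.1755], [0.0, 0.0, 1.0]], 'origin': [0.3141, 0.7951, 0.9175], 'orientation': [-0.1297, -0.0668, 0.398, 0.9057]}
wrist {'intrinsics': [[420.6148, 0.0, 317.5702], [0.0, 420.6148, 240.9728], [0.0, 0.0, 1.0]], 'mount': [[0.0003, 0.9622, 0.2723, 0.0734], [1.0, -0.0002, -0.0004, 0.0001], [-0.0003, 0.2723, -0.9622, -0.1538], [0.0, 0.0, 0.0, 1.0]]}
```

View pics/scene0.png

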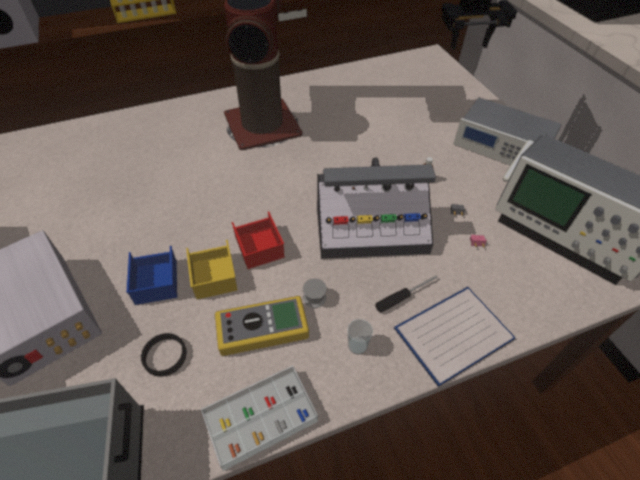

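View pics/side0.png

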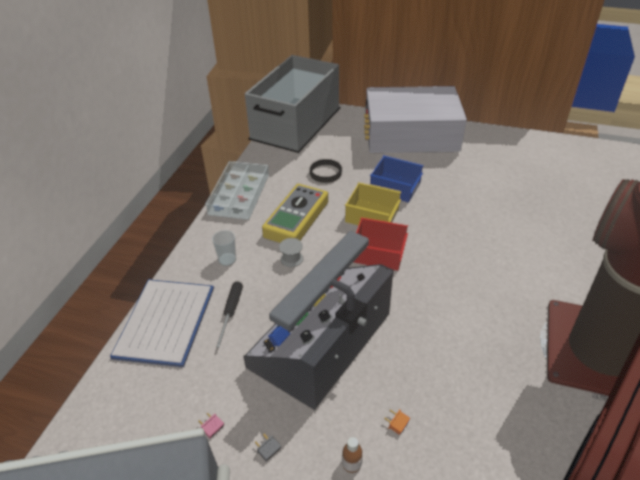

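Scene: candidates for the links are panel row red (340,220), yellow (365,219), green (388,218), blue (411,217); decoys are pink (478,240) and grey (457,209) on the bench, orange (398,421 in side), and fuses in the white tray. The bins are blue (152,275), yellow (212,270) and red (259,241).

```bash
python3 - <<'E'
import cv2
a=cv2.imread("pics/scene0.png")
cv2.imwrite("pics/c1.png",cv2.resize(a[150:260,310:450],(800,628),interpolation=cv2.INTER_CUBIC)[:600])
cv2.imwrite("pics/c2.png",cv2.resize(a[205:305,120:290],(800,470),interpolation=cv2.INTER_CUBIC))
E
```

```text
(no output)
```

View pics/c1.png

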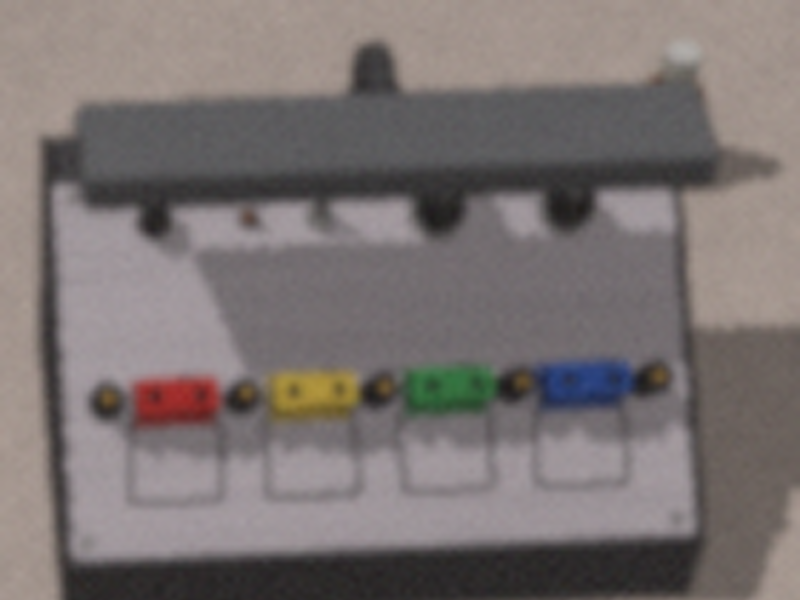

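View pics/c2.png

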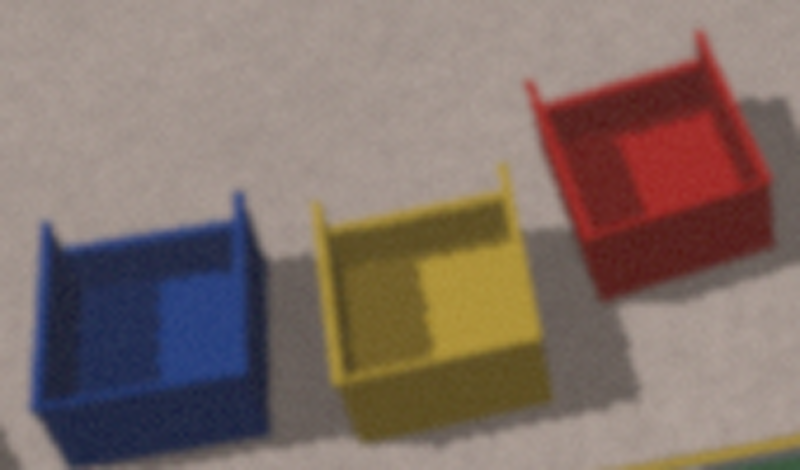

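The crop confirms it: the row from left to right is red, yellow, green, blue, each beside black posts, and the lamp's lower front edge runs from (85,203) to (715,178) in crop pixels. Next, a side crop.

```bash
python3 - <<'E'
import cv2
a=cv2.imread("pics/side0.png")
cv2.imwrite("pics/c3.png",cv2.resize(a[225:405,240:440],(667,600),interpolation=cv2.INTER_CUBIC))
E
```

```text
(no output)
```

View pics/c3.png

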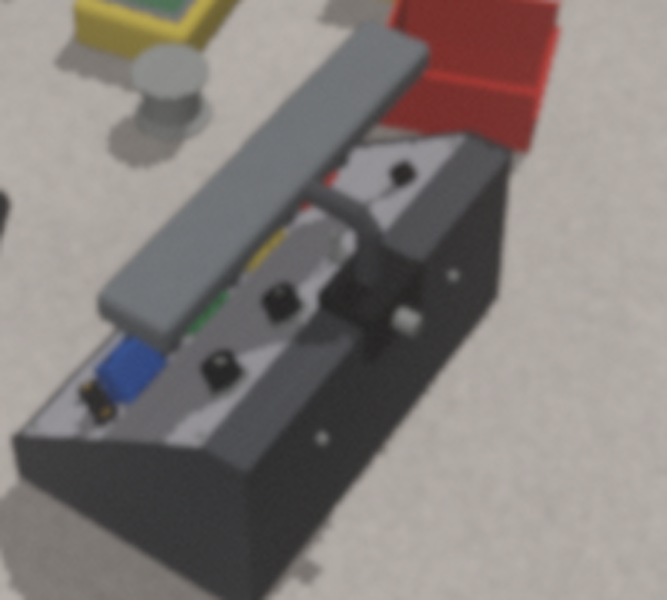

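Side crop: lamp-top corners are (102,298), (170,335), (430,48), (366,22), and the console corners are (15,437), (248,470), (508,152). I'll fit the poses jointly.

```bash
cat > h.py <<'E'
import json,numpy as np,cv2
from scipy.optimize import least_squares
from scipy.spatial.transform import Rotation as R
C=json.load(open("cams.json"))
def quat(q): return R.from_quat([q[1],q[2],q[3],q[0]])
def proj(K,o,Rm,P):
    p=(np.atleast_2d(P)-o)@Rm   # camera coords
    K=np.array(K); return np.c_[K[0,0]*p[:,0]/-p[:,2]+K[0,2],K[1,1]*-p[:,1]/-p[:,2]+K[1,2]]
def projc(n,P):
    c=C[n]; return proj(c["intrinsics"],np.array(c["origin"]),quat(c["orientation"]).as_matrix(),P)
def pose(p,P):
    return R.from_euler('z',p[2]).apply(np.asarray(P,float)/1000)+[p[0],p[1],0]
N=np.array([-np.sin(np.radians(35)),0,np.cos(np.radians(35))])
def row(xr): return np.array([xr,0,42+(xr+82)*np.tan(np.radians(35))])
E
cat > fit.py <<'E'
from h import *
obs=[] # cam, kind(row/console), local, px
s1=lambda x,y:(310+x/5.714-.4,150+y/5.714-.4); s3=lambda x,y:(240+x/3.333-.35,225+y/3.333-.35); s2=lambda x,y:(120+x/4.706-.4,205+y/4.706-.4)
for y,p in zip([114,57,0,-57,-114],[(107,399),(243,393),(381,388),(518,382),(655,376)]): obs.append(("scene",1,N*23+[0,y,0],s1(*p)))
for y,p in zip([85.5,28.5,-28.5,-85.5],[(178,395),(317,389),(455,384),(592,379)]): obs.append(("scene",1,N*24+[0,y,0],s1(*p)))
for l,p in [((10,125,101),(84,203)),((10,-125,101),(717,179))]: obs.append(("scene",1,np.array(l),s1(*p)))
for l,p in [((10,-125,121),(102,298)),((55,-125,121),(170,335)),((55,125,121),(430,48)),((10,125,121),(366,22))]: obs.append(("side",1,np.array(l),s3(*p)))
for l,p in [((-82,-135,42),(15,437)),((82,-135,136),(248,470)),((82,135,136),(508,152)),((82,135,0),(497,297))]: obs.append(("side",0,np.array(l),s3(*p)))
for l,p in [((-82,135,42),(68,562)),((-82,-135,42),(698,538))]: obs.append(("scene",0,np.array(l),s1(*p)))
def res(v):
    return np.array([projc(c,pose(v,(row(v[3]*1000) if k else 0)+l))[0]-p for c,k,l,p in obs]).ravel()
s=least_squares(res,[.55,0,np.pi,-.01],loss="soft_l1")
print(s.x); print(np.round(res(s.x).reshape(-1,2),1).tolist())
v=s.x; out={"console":v.tolist()}
for n,y in zip(["red","yellow","green","blue"],[85.5,28.5,-28.5,-85.5]): print(n,pose(v,row(v[3]*1000)+[0,y,0]))
L=[(55,-47.5,55),(55,47.5,55),(55,47.5,0),(55,-47.5,0),(-55,-47.5,55),(-55,47.5,55)]
B={"blue":[(38,405),(250,374),(268,432),(75,463),(46,225),(240,193)],"yellow":[(338,385),(541,343),(550,398),(365,440),(318,205),(505,167)],"red":[(588,235),(768,182),(773,245),(605,300),(530,83),(702,33)]}
for n,ps in B.items():
    f=lambda v:(projc("scene",pose(v,L))-[s2(*p) for p in ps]).ravel()
    s=least_squares(f,[.55,-.3,0]); out[n]=s.x.tolist(); print(n,s.x,np.round(f(s.x),1).tolist())
json.dump(out,open("fit.json","w"))
def ray(n,px,z):
    c=C[n];K=np.array(c["intrinsics"]);d=quat(c["orientation"]).apply([(px[0]-K[0,2])/K[0,0],-(px[1]-K[1,2])/K[0,0],-1]);o=np.array(c["origin"]);return (o+d*(z-o[2])/d[2]).round(3)
print("reel",ray("scene",(315,290),.042),"beaker",ray("scene",(360,331),.07),"sd",ray("scene",(395,298),.02),"sdtip",ray("scene",(437,279),.01),"flux",ray("side",(353,442),.075),"mm",[ray("scene",p,.045) for p in [(303,300),(216,326),(219,350),(308,342)]])
E
python3 fit.py
```

```text
[ 0.53367347  0.12711168  2.83550165 -0.02718401]
[[0.3, -0.2], [0.8, -0.2], [0.8, -0.4], [0.9, -0.5], [0.9, -0.5], [0.1, -0.1], [0.0, -0.1], [0.0, -0.3], [0.1, -0.5], [-0.4, 2.0], [-0.3, 1.6], [-2.5, -2.4], [-0.9, -1.7], [0.8, -2.8], [-0.3, -3.7], [0.1, 0.2], [0.9, 1.6], [3.1, -1.4], [1.9, 1.0], [-0.9, 0.8], [1.2, -0.3]]
red [0.53382991 0.03739436 0.08038257]
yellow [0.55100593 0.09174493 0.08038257]
green [0.56818194 0.1460955  0.08038257]
blue [0.58535796 0.20044607 0.08038257]
blue [ 0.49145436 -0.40984631 -0.15173684] [-0.4, 0.4, -0.8, -0.8, 1.2, 0.2, -0.5, 1.2, 0.1, -0.6, 0.6, -0.6]
yellow [ 0.52540797 -0.28002098 -0.10064075] [-0.2, -0.4, -0.2, -0.9, 1.2, 0.8, -0.8, 1.2, -0.3, -0.4, 0.4, -0.5]
red [ 0.47874692 -0.15453141  0.01622862] [0.0, 0.4, 0.5, -0.3, 0.7, 0.3, -0.9, 0.4, -0.3, -0.5, -0.0, -0.5]
reel [ 0.674 -0.08   0.042] beaker [ 0.813 -0.038  0.07 ] sd [0.745 0.084 0.02 ] sdtip [0.729 0.204 0.01 ] flux [0.411 0.358 0.075] mm [array([ 0.69 , -0.115,  0.045]), array([ 0.685, -0.305,  0.045]), array([ 0.739, -0.311,  0.045]), array([ 0.787, -0.139,  0.045])]
```

```bash
sed -i 's/row(v\[3\]\*1000)/np.array([v[3]*1000,0,v[4]*1000])/g; s/np.pi,-.01\]/np.pi,-.01,.08]/' fit.py; python3 fit.py | head -6; python3 - <<'E'
import cv2,numpy as np
a=cv2.imread("pics/wrist0.png");b=cv2.imread("pics/scene0.png")[0:60,420:540]; c=cv2.imread("pics/side0.png")[150:480,540:640]
o=np.zeros((600,800,3),np.uint8)
o[:360,:480]=cv2.resize(a,(480,360)); o[360:,:480]=cv2.resize(b,(480,240),interpolation=cv2.INTER_CUBIC)
o[:600,490:672]=cv2.resize(c,(182,600)); cv2.imwrite("pics/m.png",o)
E
```

```text
[ 0.53592751  0.12669905  2.83807783 -0.02229249  0.07655645]
[[0.4, 0.1], [0.7, 0.1], [0.6, -0.2], [0.6, -0.3], [0.5, -0.3], [0.1, 0.2], [-0.1, 0.1], [-0.2, -0.1], [-0.3, -0.3], [-0.4, 2.5], [-0.8, 1.9], [-1.0, -0.0], [0.6, 0.7], [1.7, -0.8], [0.6, -1.6], [-0.8, -0.1], [-0.1, 1.1], [1.9, -1.9], [0.8, 0.5], [-0.6, 1.6], [1.6, 0.3]]
red [0.53164714 0.0384444  0.07655645]
yellow [0.54868309 0.09283903 0.07655645]
green [0.56571903 0.14723367 0.07655645]
blue [0.58275498 0.20162831 0.07655645]
```

View pics/m.png

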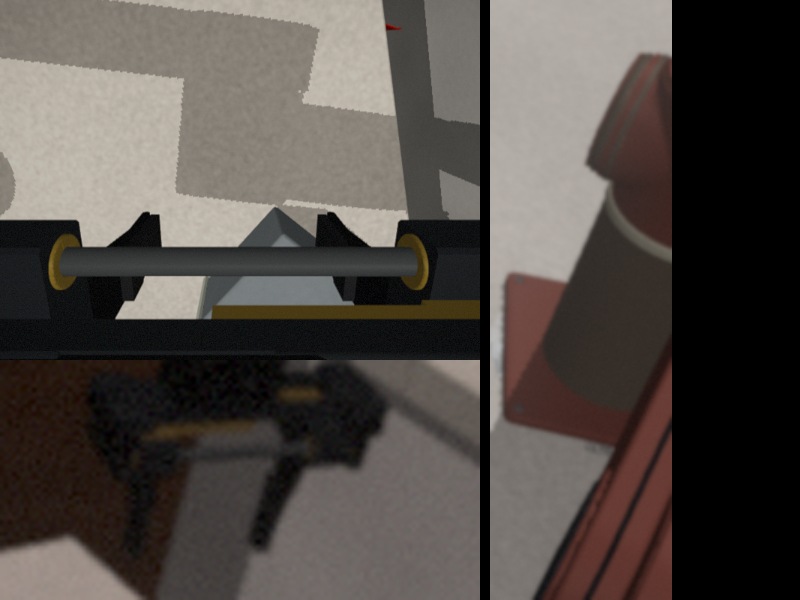

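The gripper body is 190 mm wide along the closing axis, so at a square grasp it would hit the lamp. I'll lean the tool about 15° further towards the front and pull along the panel normal.

```bash
cat >> h.py <<'E'
def go(p,Rt,st=None):
    from plant import r
    st=st or r.get_state(); R0=quat(st["eef_rot"])
    d=R0.inv().apply(np.array(p)-st["ee_pos"])*1000; rv=(R0.inv()*Rt).as_rotvec()
    return np.round(d,1).tolist()+np.round(rv,3).tolist()
def rel(T0,p,Rt):
    return np.round(T0[1].inv().apply(np.array(p)-T0[0])*1000,1).tolist()+np.round((T0[1].inv()*Rt).as_rotvec(),3).tolist()
def cur():
    from plant import r
    s=r.get_state(); return (s["ee_pos"],quat(s["eef_rot"]))
def toolR(yaw,tilt):  # lean of tool toward front, deg from vertical
    t=np.radians(tilt); z=np.array([np.sin(t),0,-np.cos(t)]); y=np.array([-np.cos(t),0,-np.sin(t)])
    return R.from_euler('z',yaw)*R.from_matrix(np.c_[np.cross(y,z),y,z])
def F(): return json.load(open("fit.json"))
def rowpt(c,y,u,w):  # panel coords mm -> world
    t=np.radians(35); U=np.array([np.cos(t),0,np.sin(t)])
    return pose(c,np.array([c[3]*1000,y,c[4]*1000])+U*u+N*w)
E
python3 - <<'E'
from h import *
c=F()["console"];T=cur()
def ray(n,px,z):
    c=C[n];K=np.array(c["intrinsics"]);d=quat(c["orientation"]).apply([(px[0]-K[0,2])/K[0,0],-(px[1]-K[1,2])/K[0,0],-1]);o=np.array(c["origin"]);return (o+d*(z-o[2])/d[2]).round(3)
for p in [(456,142),(505,163),(500,218),(622,335)]: print(ray("scene",p,0))
print(C["scene"]["origin"])
D=T[1]
A=(np.array([.20,.50,.40]),D); B=(np.array([.45,.25,.40]),toolR(c[2],15)); V=(rowpt(c,0,0,120),toolR(c[2],50))
for X in (A,B,V): print(X[0],rel(T,*X))
E
```

```text
[0.302 0.53  0.   ]
[0.438 0.612 0.   ]
[0.615 0.466 0.   ]
[0.993 0.507 0.   ]
[1.1733952784202624, -0.27495497096576904, 0.880000594843396]
[0.2 0.5 0.4] [-68.6, -90.7, -170.2, 0.0, 0.0, 0.0]
[0.45 0.25 0.4 ] [-373.2, -270.2, -170.0, 0.2, 0.213, 1.611]
[0.62288418 0.09946495 0.17485469] [-578.2, -372.4, 55.3, 0.667, 0.704, 1.507]
```

step_arm(
  moves=[
    [-35,-45,-170,0,0,0,24],
    [-35,-45,-170,0,0,0,24],
    [-35,-45,-170,0,0,0,24],
    [-35,-45,-170,0,0,0,24],
    [-70,-90,-170,0,0,0.1,24],
    [-110,-110,-170,0.02,0.02,0.22,24],
    [-140,-130,-170,0.04,0.04,0.34,24],
    [-170,-145,-170,0.06,0.06,0.46,24],
    [-200,-165,-170,0.08,0.08,0.58,24],
    [-220,-180,-170,0.1,0.1,0.7,24],
    [-250,-195,-170,0.1,0.1,0.82,24],
    [-280,-210,-170,0.12,0.12,0.94,24],
    [-300,-230,-170,0.14,0.14,1.06,24],
    [-330,-250,-170,0.16,0.16,1.18,24],
    [-350,-260,-170,0.17,0.18,1.3,24],
    [-373,-270,-170,0.18,0.19,1.42,24],
    [-373,-270,-170,0.2,0.213,1.54,24],
    [-373,-270,-170,0.2,0.213,1.611,24],
    [-373,-270,-170,0.2,0.213,1.611,24],
  ],
)

```text
clock: 1.73
ee_pos: [0.4505, 0.2495, 0.3998]
eef_rot: [-0.106, 0.8, 0.585, -0.077]
ft_force: [-0.1, 0.1, 0.7]
finger_gap: 0.0242
grip_force: 0.0
```

```bash
python3 - <<'E'
from h import *
c=F()["console"];T=cur();print(T[0],T[1].as_matrix().round(2).tolist())
for w,t in ((230,35),(120,50)): print(rel(T,rowpt(c,0,0,w),toolR(c[2],t)))
E
```

```text
[0.45047075 0.24950873 0.39984452] [[0.3, 0.92, -0.25], [0.95, -0.29, 0.08], [0.0, -0.26, -0.97]]
[-90.6, 298.5, 59.4, 0.348, -0.002, -0.004]
[-90.9, 260.9, 162.8, 0.61, -0.003, -0.003]
```

step_arm(
  moves=[
    [-45,150,10,0.12,0,0,24],
    [-45,150,10,0.12,0,0,24],
    [-45,150,10,0.2,0,0,24],
    [-90,298,59,0.35,0,0,24],
    [-90,298,59,0.35,0,0,24],
    [-90,298,59,0.35,0,0,24],
    [-90,298,59,0.35,0,0,24],
    [-91,261,163,0.61,0,0,24],
    [-91,261,163,0.61,0,0,24],
    [-91,261,163,0.61,0,0,24],
    [-91,261,163,0.61,0,0,24],
    [-91,261,163,0.61,0,0,24],
    [-91,261,163,0.61,0,0,24],
  ],
)

```text
clock: 2.82
ee_pos: [0.625, 0.1017, 0.1801]
eef_rot: [-0.339, 0.731, 0.539, -0.247]
ft_force: [0.3, 0.5, 1.3]
finger_gap: 0.0241
grip_force: 0.0
```

```bash
python3 - <<'E'
from h import *
from plant import r
s=r.get_state(); c=r.camera("wrist"); cv2.imwrite("pics/w1.png",c["img"][:,:,::-1])
json.dump({"p":s["ee_pos"].tolist(),"q":s["eef_rot"].tolist(),"M":np.array(c["mount"]).tolist(),"K":np.array(c["intrinsics"]).tolist()},open("w1.json","w"))
print(s["qpos"].round(2))
E
```

```text
[-0.06  0.95  0.8   0.23  2.22  0.3 ]
```

View pics/w1.png

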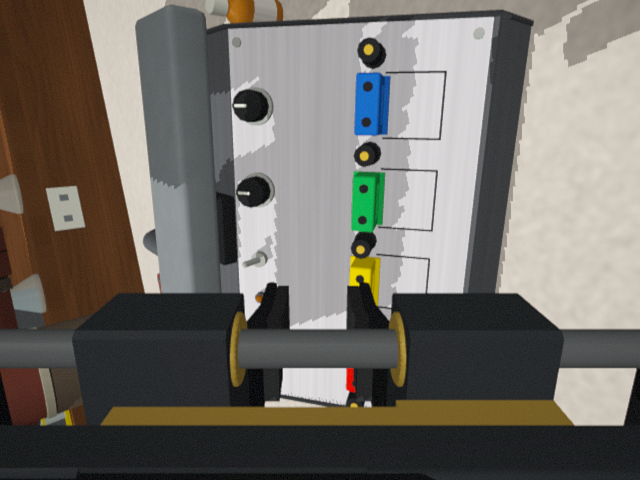

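Wrist view: post tops at (369,49), (365,156), (361,250); blue top centre (367,104), green (363.5,200), first yellow hole (360,278). The lamp edge is near x≈210, on the left.

```bash
cat > fw.py <<'E'
from h import *
w=json.load(open("w1.json")); Rt=quat(w["q"]).as_matrix(); M=np.array(w["M"]); o=np.array(w["p"])+Rt@M[:3,3]; Rc=Rt@M[:3,:3]
P=lambda X: proj(w["K"],o,Rc,X)
obs=[(-114,23,369,49),(-57,23,365,156),(0,23,361,250),(-95,24,368,86),(-76,24,366,122),(-38,24,364.5,181),(-19,24,362.5,220),(19,24,360,278)]
f0=F(); c=f0["console"]; old=list(c)
f=lambda v:np.concatenate([P(rowpt(v,y,0,h))[0]-[a,b] for y,h,a,b in obs])
full=lambda q:[q[0],q[1],q[2],c[3],q[3]]
print("old",f(c).round(1))
s=least_squares(lambda q:f(full(q)),[c[0],c[1],c[2],c[4]]); v=full(s.x)
print("new",v,f(v).round(1)); print("row0",rowpt(old,0,0,0),rowpt(v,0,0,0))
for y in(125,-125):
  for x,z in((10,101),(10,121),(55,121)): print(y,x,z,P(pose(v,[v[3]*1000+x,y,v[4]*1000+z])).round(0))
f0["console"]=v; f0["old"]=old; json.dump(f0,open("fit.json","w"))
E
python3 fw.py
```

```text
old [-2.9  5.  -2.4  2.3 -1.5  0.3 -3.4  4.2 -2.5  3.  -3.2  9.5 -2.2  1.2
 -1.7  1.2]
new [np.float64(0.5392115816851561), np.float64(0.12814588273759175), np.float64(2.8341654647949146), -0.022292494048517176, np.float64(0.07759312721147874)] [ 0.2 -0.2  0.1 -1.2  0.6 -1.8 -0.5 -0.5  0.2 -1.  -0.8  6.5 -0.  -1.3
  0.3 -0.5]
row0 [0.55720106 0.12003635 0.07655645] [0.5604589  0.12140001 0.07759313]
125 10 101 [[235. 457.]]
125 10 121 [[205. 474.]]
125 55 121 [[175. 432.]]
-125 10 101 [[210.   8.]]
-125 10 121 [[167.   0.]]
-125 55 121 [[133.  18.]]
```

```bash
sed -i 's/364.5,181/364.5,187/' fw.py; python3 fw.py | sed -n '2,3p'; python3 - <<'E'
from h import *
c=F()["console"];T=cur()
for w in (70,35,18): print(rel(T,rowpt(c,-85.5,-.3,w),toolR(c[2],50)))
E
```

```text
0.3 -0.5]
new [np.float64(0.5397146317368573), np.float64(0.1276991795705928), np.float64(2.832084925478456), -0.022292494048517176, np.float64(0.07833947202193314)] [ 0.4  0.1  0.2 -0.4  0.5 -0.8 -0.4  0.   0.2 -0.4 -0.9  1.3 -0.1 -0.4
[84.0, 18.1, 50.6, 0.012, 0.003, 0.009]
[84.1, 26.7, 84.5, 0.012, 0.003, 0.009]
[84.1, 30.9, 100.9, 0.012, 0.003, 0.009]
```

step_arm(
  moves=[
    [84,18,50,0.012,0.003,0.009,24],
    [84,18,50,0.012,0.003,0.009,24],
    [84,18,50,0.012,0.003,0.009,24],
    [84,18,50,0.012,0.003,0.009,24],
    [84,22,67,0.012,0.003,0.009,24],
    [84,26.5,84,0.012,0.003,0.009,24],
    [84,26.5,84,0.012,0.003,0.009,24],
    [84,26.5,84,0.012,0.003,0.009,24],
  ],
)

```text
clock: 3.53
ee_pos: [0.6046, 0.1952, 0.1046]
eef_rot: [-0.343, 0.731, 0.533, -0.251]
ft_force: [-0.6, -0.6, 0.7]
finger_gap: 0.0242
grip_force: 0.0
```

```bash
python3 - <<'E'
from h import *
from plant import r
c=F()["console"];T=cur()
print(rel(T,rowpt(c,-85.5,-.3,35),toolR(c[2],50)),rel(T,rowpt(c,-85.5,-.3,18),toolR(c[2],50)), r.get_state()["ft_force"])
a=r.camera("wrist")["img"][:,:,::-1]; b=r.camera("side")["img"][:,:,::-1]
o=np.zeros((480,800,3),np.uint8); o[:360,:320]=a[120:480,140:460]; o[:,320:]=cv2.resize(b[220:420,220:420],(480,480),interpolation=cv2.INTER_CUBIC)
cv2.imwrite("pics/w2.png",o)
E
```

```text
[1.5, -0.8, -2.5, -0.007, 0.0, -0.003] [1.5, 3.7, 13.9, -0.007, 0.0, -0.003] [-0.61082371 -0.62898449  0.67753671]
```

View pics/w2.png

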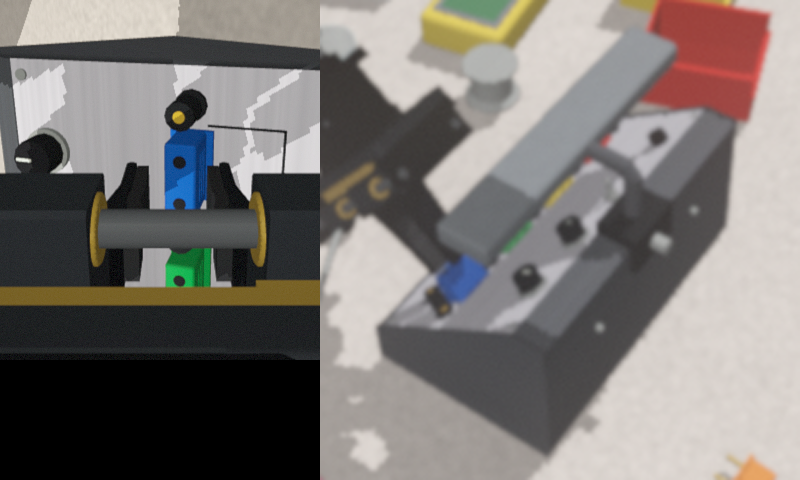

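The fingers straddle the blue link (crop x 148 to 215, link 165 to 197), and the body clears the lamp. Descend and close.

step_arm(
  moves=[
    [1,2,7,-0.007,0,-0.003,24],
    [1.5,3.7,14,-0.007,0,-0.003,24],
    [1.5,3.7,14,-0.007,0,-0.003,24],
    [1.5,3.7,14,-0.007,0,-0.003,24],
    [1.5,3.7,14,-0.007,0,-0.003,5],
    [1.5,3.7,14,-0.007,0,-0.003,5],
    [1.5,3.7,14,-0.007,0,-0.003,5],
    [1.5,3.7,14,-0.007,0,-0.003,5],
    [1.5,3.7,14,-0.007,0,-0.003,5],
  ],
)

```text
clock: 4.38
ee_pos: [0.5965, 0.1993, 0.0901]
eef_rot: [-0.342, 0.732, 0.534, -0.25]
ft_force: [2.8, -1.3, 3.3]
finger_gap: 0.0148
grip_force: 29.0
```

```bash
python3 - <<'E'
from h import *
c=F()["console"];T=cur()
for w in (28,45,120): print(rel(T,rowpt(c,-85.5,-.3,w),toolR(c[2],50)))
E
```

```text
[-0.0, -4.4, -11.9, -0.002, 0.0, -0.001]
[-0.0, -8.8, -28.3, -0.002, 0.0, -0.001]
[-0.0, -28.4, -100.8, -0.002, 0.0, -0.001]
```

step_arm(
  moves=[
    [0,-1.3,-4,0,0,0,5],
    [0,-2.6,-8,0,0,0,5],
    [0,-4,-12,0,0,0,5],
    [0,-5.3,-17,0,0,0,5],
    [0,-7,-23,0,0,0,5],
    [0,-9,-29,0,0,0,5],
    [0,-16,-55,0,0,0,5],
    [0,-28,-100,0,0,0,5],
    [0,-28,-100,0,0,0,5],
    [0,-28,-100,0,0,0,5],
  ],
)

```text
clock: 5.22
ee_pos: [0.6544, 0.181, 0.1794]
eef_rot: [-0.341, 0.732, 0.535, -0.247]
ft_force: [0.1, 0.1, -0.6]
finger_gap: 0.014
grip_force: 30.0
```

```bash
python3 - <<'E'
from h import *
from plant import r
f=F();c=f["console"];T=cur()
b=f["blue"]; print(r.get_state()["qpos"].round(2))
Rd=toolR(b[2]+np.pi,0)
X=pose(b,[0,0,0])
for p,Rt in (([.62,.05,.30],toolR(c[2],25)),([.56,-.2,.30],Rd),(X+[0,0,.2],Rd),(X+[0,0,.06],Rd)): print(rel(T,p,Rt))
a=r.camera("wrist")["img"][:,:,::-1]; bb=r.camera("side")["img"][:,:,::-1]
o=np.zeros((480,800,3),np.uint8); o[:360,:320]=a[120:480,140:460]; o[:,320:]=cv2.resize(bb[220:420,220:420],(480,480),interpolation=cv2.INTER_CUBIC)
cv2.imwrite("pics/w3.png",o)
E
```

```text
[0.03 1.07 0.61 0.34 2.27 0.44]
[-135.0, -87.7, -83.5, -0.433, -0.002, 0.001]
[-391.4, -75.7, -98.4, -0.867, -0.071, -0.147]
[-612.4, -0.5, -33.2, -0.867, -0.071, -0.147]
[-612.7, 106.4, 57.1, -0.867, -0.071, -0.147]
```

View pics/w3.png

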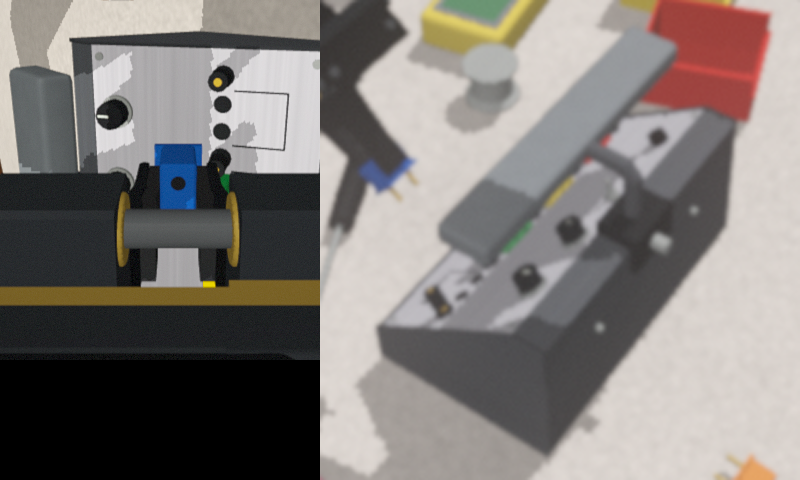

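Blue is out and held, and the sockets are empty. Carrying it to the blue bin.

step_arm(
  moves=[
    [0,-77,-64,0,0,0,5],
    [0,-77,-64,0,0,0,5],
    [0,-77,-64,0,0,0,5],
    [-135,-88,-83,-0.2,0,0,5],
    [-135,-88,-83,-0.3,0,0,5],
    [-135,-88,-83,-0.43,0,0,5],
    [-135,-88,-83,-0.43,0,0,5],
    [-391,-76,-98,-0.55,-0.02,-0.03,5],
    [-391,-76,-98,-0.65,-0.03,-0.06,5],
    [-391,-76,-98,-0.75,-0.05,-0.1,5],
    [-391,-76,-98,-0.867,-0.071,-0.147,5],
    [-391,-76,-98,-0.867,-0.071,-0.147,5],
    [-391,-76,-98,-0.867,-0.071,-0.147,5],
    [-612,0,-33,-0.867,-0.071,-0.147,5],
    [-612,0,-33,-0.867,-0.071,-0.147,5],
    [-612,0,-33,-0.867,-0.071,-0.147,5],
    [-612,0,-33,-0.867,-0.071,-0.147,5],
    [-612,0,-33,-0.867,-0.071,-0.147,5],
    [-612,0,-33,-0.867,-0.071,-0.147,5],
    [-612,0,-33,-0.867,-0.071,-0.147,5],
  ],
)

```text
clock: 6.98
ee_pos: [0.484, -0.4117, 0.1901]
eef_rot: [-0.007, 0.76, 0.65, -0.005]
ft_force: [-0.3, 0.8, -0.8]
finger_gap: 0.0135
grip_force: 30.0
```

```bash
python3 - <<'E'
from h import *
from plant import r
f=F();c=f["console"];T=cur();b=f["blue"];Rd=toolR(b[2]+np.pi,0);X=pose(b,[0,0,0])
for z in (.2,.055): print(rel(T,X+[0,0,z],Rd))
print(r.get_state()["qpos"].round(2))
E
```

```text
[3.0, 6.9, -10.0, -0.016, -0.001, -0.004]
[2.8, 9.3, 135.0, -0.016, -0.001, -0.004]
[-0.82  0.29  1.53 -0.01  1.34 -0.67]
```

step_arm(
  moves=[
    [3,9,60,-0.016,0,0,5],
    [3,9,100,-0.016,0,0,5],
    [3,9,135,-0.016,0,0,5],
    [3,9,135,-0.016,0,0,5],
    [3,9,135,-0.016,0,0,5],
    [3,9,135,-0.016,0,0,5],
    [3,9,135,-0.016,0,0,30],
    [3,9,135,-0.016,0,0,30],
    [3,9,135,-0.016,0,0,30],
    [3,9,135,-0.016,0,0,30],
    [3,9,60,-0.016,0,0,24],
    [3,9,0,-0.016,0,0,24],
    [3,9,-80,-0.016,0,0,24],
    [3,9,-110,-0.016,0,0,24],
    [3,9,-110,-0.016,0,0,24],
  ],
)

```text
clock: 8.23
ee_pos: [0.4995, -0.4071, 0.2732]
eef_rot: [0.005, 0.759, 0.652, 0.002]
ft_force: [1.2, -0.7, -0.1]
finger_gap: 0.0246
grip_force: 0.0
```

```bash
python3 - <<'E'
from h import *
f=F();c=f["console"];T=cur()
Rd=toolR(c[2],50); 
for p,Rt in (([.60,-.1,.30],toolR(c[2],25)),(rowpt(c,28.5,-.3,150),Rd),(rowpt(c,28.5,-.3,60),Rd)): print(rel(T,p,Rt))
E
```

```text
[318.7, 53.4, -27.3, 0.445, 0.037, 0.155]
[489.7, 61.2, 71.2, 0.88, 0.071, 0.147]
[498.1, 9.6, 144.4, 0.88, 0.071, 0.147]
```

step_arm(
  moves=[
    [319,53,-27,0.1,0.01,0.04,24],
    [319,53,-27,0.2,0.02,0.08,24],
    [319,53,-27,0.3,0.03,0.12,24],
    [319,53,-27,0.4,0.035,0.15,24],
    [319,53,-27,0.445,0.037,0.155,24],
    [319,53,-27,0.445,0.037,0.155,24],
    [319,53,-27,0.445,0.037,0.155,24],
    [319,53,-27,0.445,0.037,0.155,24],
    [490,61,71,0.55,0.05,0.15,24],
    [490,61,71,0.65,0.06,0.15,24],
    [490,61,71,0.75,0.07,0.147,24],
    [490,61,71,0.88,0.071,0.147,24],
    [490,61,71,0.88,0.071,0.147,24],
    [490,61,71,0.88,0.071,0.147,24],
    [490,61,71,0.88,0.071,0.147,24],
    [490,61,71,0.88,0.071,0.147,24],
    [490,61,71,0.88,0.071,0.147,24],
  ],
)

```text
clock: 9.65
ee_pos: [0.6354, 0.0663, 0.2024]
eef_rot: [-0.34, 0.733, 0.535, -0.247]
ft_force: [-0.1, -0.3, 0.1]
finger_gap: 0.024
grip_force: 0.0
```

```bash
python3 - <<'E'
from h import *
f=F();c=f["console"];T=cur()
for w in (150,45): print(rel(T,rowpt(c,28.5,-.3,w),toolR(c[2],50)))
E
```

```text
[0.8, 0.2, 1.9, 0.006, -0.002, 0.0]
[0.6, 26.8, 103.5, 0.006, -0.002, 0.0]
```

step_arm(
  moves=[
    [0.6,10,40,0.006,-0.002,0,24],
    [0.6,20,75,0.006,-0.002,0,24],
    [0.6,26.8,103.5,0.006,-0.002,0,24],
    [0.6,26.8,103.5,0.006,-0.002,0,24],
    [0.6,26.8,103.5,0.006,-0.002,0,24],
    [0.6,26.8,103.5,0.006,-0.002,0,24],
  ],
)

```text
clock: 10.15
ee_pos: [0.5775, 0.086, 0.1153]
eef_rot: [-0.342, 0.732, 0.535, -0.249]
ft_force: [-0.2, 0.0, 1.0]
finger_gap: 0.0242
grip_force: 0.0
```

```bash
python3 - <<'E'
from h import *
f=F();c=f["console"];T=cur()
print(rel(T,rowpt(c,28.5,-.3,18),toolR(c[2],50)))
E
```

```text
[-0.3, 6.9, 26.5, -0.001, -0.0, 0.001]
```

step_arm(
  moves=[
    [0,2,9,0,0,0,24],
    [0,5,18,0,0,0,24],
    [-0.3,6.9,26.5,0,0,0,24],
    [-0.3,6.9,26.5,0,0,0,24],
    [-0.3,6.9,26.5,0,0,0,24],
    [-0.3,6.9,26.5,0,0,0,5],
    [-0.3,6.9,26.5,0,0,0,5],
    [-0.3,6.9,26.5,0,0,0,5],
    [-0.3,6.9,26.5,0,0,0,5],
    [-0.3,6.9,26.5,0,0,0,5],
  ],
)

```text
clock: 10.98
ee_pos: [0.5606, 0.0916, 0.0895]
eef_rot: [-0.343, 0.731, 0.534, -0.251]
ft_force: [4.3, -2.5, 2.9]
finger_gap: 0.0152
grip_force: 28.9
```

Gripped as before. Pull it out square to the panel, then lift.

step_arm(
  moves=[
    [0,-1.3,-4,0,0,0,5],
    [0,-2.6,-8,0,0,0,5],
    [0,-4,-12,0,0,0,5],
    [0,-5.3,-17,0,0,0,5],
    [0,-7,-23,0,0,0,5],
    [0,-9,-29,0,0,0,5],
    [0,-16,-55,0,0,0,5],
    [0,-28,-100,0,0,0,5],
    [0,-28,-100,0,0,0,5],
    [0,-105,-164,0,0,0,5],
    [0,-105,-164,0,0,0,5],
    [0,-105,-164,0,0,0,5],
    [0,-105,-164,0,0,0,5],
    [0,-105,-164,0,0,0,5],
  ],
)

```text
clock: 12.15
ee_pos: [0.6172, 0.0739, 0.2773]
eef_rot: [-0.342, 0.731, 0.535, -0.25]
ft_force: [0.1, 0.5, -0.5]
finger_gap: 0.0136
grip_force: 30.0
```

```bash
python3 - <<'E'
from h import *
f=F();c=f["console"];T=cur();b=f["yellow"];Rd=toolR(b[2]+np.pi,0);X=pose(b,[0,0,0])
for p,Rt in (([.60,-.1,.29],toolR(c[2],20)),(X+[0,0,.2],Rd)): print(rel(T,p,Rt))
E
```

```text
[-171.0, 13.4, -36.0, -0.526, 0.001, 0.002]
[-365.1, 71.8, 34.4, -0.872, -0.091, -0.193]
```

step_arm(
  moves=[
    [-171,13,-36,-0.12,0,0,5],
    [-171,13,-36,-0.24,0,0,5],
    [-171,13,-36,-0.36,0,0,5],
    [-171,13,-36,-0.48,0,0,5],
    [-171,13,-36,-0.526,0,0,5],
    [-365,72,34,-0.62,-0.03,-0.06,5],
    [-365,72,34,-0.72,-0.06,-0.12,5],
    [-365,72,34,-0.82,-0.08,-0.17,5],
    [-365,72,34,-0.872,-0.091,-0.193,5],
    [-365,72,34,-0.872,-0.091,-0.193,5],
    [-365,72,34,-0.872,-0.091,-0.193,5],
    [-365,72,34,-0.872,-0.091,-0.193,5],
    [-365,72,34,-0.872,-0.091,-0.193,5],
    [-365,72,34,-0.872,-0.091,-0.193,5],
  ],
)

```text
clock: 13.32
ee_pos: [0.5255, -0.2789, 0.1978]
eef_rot: [-0.002, 0.742, 0.671, -0.001]
ft_force: [0.5, 0.1, 0.6]
finger_gap: 0.0138
grip_force: 30.0
```

```bash
python3 - <<'E'
from h import *
f=F();T=cur();b=f["yellow"];Rd=toolR(b[2]+np.pi,0);X=pose(b,[0,0,0])
for z in (.055,.3): print(rel(T,X+[0,0,z],Rd))
E
```

```text
[-1.1, 0.7, 142.8, -0.005, -0.0, 0.0]
[-1.1, -0.4, -102.2, -0.005, -0.0, 0.0]
```

step_arm(
  moves=[
    [-1,0.5,60,0,0,0,5],
    [-1,0.5,100,0,0,0,5],
    [-1,0.5,143,0,0,0,5],
    [-1,0.5,143,0,0,0,5],
    [-1,0.5,143,0,0,0,5],
    [-1,0.5,143,0,0,0,5],
    [-1,0.5,143,0,0,0,30],
    [-1,0.5,143,0,0,0,30],
    [-1,0.5,143,0,0,0,30],
    [-1,0.5,143,0,0,0,30],
    [-1,0.5,60,0,0,0,24],
    [-1,0.5,0,0,0,0,24],
    [-1,0.5,-80,0,0,0,24],
    [-1,0.5,-100,0,0,0,24],
    [-1,0.5,-100,0,0,0,24],
    [-1,0.5,-100,0,0,0,24],
    [-1,0.5,-100,0,0,0,24],
  ],
)

```text
clock: 14.73
ee_pos: [0.5287, -0.2832, 0.3091]
eef_rot: [0.007, 0.742, 0.67, 0.0]
ft_force: [0.2, -0.3, 0.8]
finger_gap: 0.0241
grip_force: 0.0
```

```bash
python3 - <<'E'
from h import *
f=F();c=f["console"];T=cur()
Rd=toolR(c[2],50); 
for p,Rt in (([.60,-.1,.30],toolR(c[2],25)),(rowpt(c,85.5,-.3,150),Rd)): print(rel(T,p,Rt))
E
```

```text
[189.5, 52.3, 8.0, 0.446, 0.053, 0.203]
[304.7, 56.9, 106.0, 0.88, 0.098, 0.192]
```

step_arm(
  moves=[
    [189,52,8,0.1,0.01,0.04,24],
    [189,52,8,0.2,0.02,0.08,24],
    [189,52,8,0.3,0.03,0.12,24],
    [189,52,8,0.4,0.05,0.17,24],
    [189,52,8,0.446,0.053,0.203,24],
    [305,57,106,0.55,0.06,0.2,24],
    [305,57,106,0.65,0.07,0.2,24],
    [305,57,106,0.75,0.08,0.195,24],
    [305,57,106,0.85,0.09,0.192,24],
    [305,57,106,0.88,0.098,0.192,24],
    [305,57,106,0.88,0.098,0.192,24],
    [305,57,106,0.88,0.098,0.192,24],
    [305,57,106,0.88,0.098,0.192,24],
  ],
)

```text
clock: 15.82
ee_pos: [0.6137, 0.0158, 0.194]
eef_rot: [-0.346, 0.73, 0.534, -0.25]
ft_force: [-0.3, 0.9, 0.4]
finger_gap: 0.0239
grip_force: 0.0
```

```bash
python3 - <<'E'
from h import *
f=F();c=f["console"];T=cur()
for w in (150,45): print(rel(T,rowpt(c,85.5,-.3,w),toolR(c[2],50)))
E
```

```text
[-1.4, -2.9, -7.6, -0.01, -0.004, 0.003]
[-1.9, 25.3, 93.5, -0.01, -0.004, 0.003]
```

step_arm(
  moves=[
    [-1.9,10,38,-0.01,-0.004,0.003,24],
    [-1.9,19,70,-0.01,-0.004,0.003,24],
    [-1.9,25.3,93.5,-0.01,-0.004,0.003,24],
    [-1.9,25.3,93.5,-0.01,-0.004,0.003,24],
    [-1.9,25.3,93.5,-0.01,-0.004,0.003,24],
    [-1.9,25.3,93.5,-0.01,-0.004,0.003,24],
  ],
)

```text
clock: 16.32
ee_pos: [0.5605, 0.0316, 0.1165]
eef_rot: [-0.341, 0.732, 0.535, -0.249]
ft_force: [0.8, -0.2, 0.5]
finger_gap: 0.0239
grip_force: 0.0
```

```bash
python3 - <<'E'
from h import *
f=F();c=f["console"];T=cur()
print(rel(T,rowpt(c,85.5,-.3,18),toolR(c[2],50)))
E
```

```text
[-0.3, 7.6, 27.6, 0.001, -0.0, 0.001]
```

step_arm(
  moves=[
    [0,2.5,9,0,0,0,24],
    [0,5,18,0,0,0,24],
    [-0.3,7.6,27.5,0,0,0,24],
    [-0.3,7.6,27.5,0,0,0,24],
    [-0.3,7.6,27.5,0,0,0,24],
    [-0.3,7.6,27.5,0,0,0,5],
    [-0.3,7.6,27.5,0,0,0,5],
    [-0.3,7.6,27.5,0,0,0,5],
    [-0.3,7.6,27.5,0,0,0,5],
    [-0.3,7.6,27.5,0,0,0,5],
  ],
)

```text
clock: 17.15
ee_pos: [0.5434, 0.0369, 0.0895]
eef_rot: [-0.343, 0.731, 0.534, -0.25]
ft_force: [4.1, -1.8, 2.1]
finger_gap: 0.0147
grip_force: 29.0
```

step_arm(
  moves=[
    [0,-1.3,-4,0,0,0,5],
    [0,-2.6,-8,0,0,0,5],
    [0,-4,-12,0,0,0,5],
    [0,-5.3,-17,0,0,0,5],
    [0,-7,-23,0,0,0,5],
    [0,-9,-29,0,0,0,5],
    [0,-16,-55,0,0,0,5],
    [0,-28,-100,0,0,0,5],
    [0,-28,-100,0,0,0,5],
    [0,-105,-164,0,0,0,5],
    [0,-105,-164,0,0,0,5],
    [0,-105,-164,0,0,0,5],
    [0,-105,-164,0,0,0,5],
    [0,-105,-164,0,0,0,5],
  ],
)

```text
clock: 18.32
ee_pos: [0.5997, 0.0191, 0.2773]
eef_rot: [-0.342, 0.731, 0.535, -0.249]
ft_force: [-0.6, -0.3, -1.0]
finger_gap: 0.0134
grip_force: 30.0
```

```bash
python3 - <<'E'
from h import *
f=F();c=f["console"];T=cur();b=f["red"];Rd=toolR(b[2]+np.pi,0);X=pose(b,[0,0,0])
for p,Rt in (([.58,-.09,.29],toolR(c[2],20)),(X+[0,0,.22],Rd)): print(rel(T,p,Rt))
E
```

```text
[-109.9, -0.6, -19.2, -0.525, 0.0, 0.001]
[-202.2, 3.7, 84.7, -0.866, -0.142, -0.303]
```

step_arm(
  moves=[
    [-110,0,-19,-0.12,0,0,5],
    [-110,0,-19,-0.24,0,0,5],
    [-110,0,-19,-0.36,0,0,5],
    [-110,0,-19,-0.48,-0.02,-0.04,5],
    [-202,4,50,-0.58,-0.05,-0.1,5],
    [-202,4,50,-0.68,-0.08,-0.17,5],
    [-202,4,85,-0.78,-0.11,-0.24,5],
    [-202,4,85,-0.866,-0.142,-0.303,5],
    [-202,4,85,-0.866,-0.142,-0.303,5],
    [-202,4,85,-0.866,-0.142,-0.303,5],
    [-202,4,85,-0.866,-0.142,-0.303,5],
    [-202,4,85,-0.866,-0.142,-0.303,5],
  ],
)

```text
clock: 19.32
ee_pos: [0.4797, -0.1547, 0.2188]
eef_rot: [-0.001, 0.702, 0.713, -0.001]
ft_force: [-0.0, 0.4, 0.8]
finger_gap: 0.0138
grip_force: 30.0
```

```bash
python3 - <<'E'
from h import *
f=F();T=cur();b=f["red"];Rd=toolR(b[2]+np.pi,0);X=pose(b,[0,0,0])
for z in (.055,.3): print(rel(T,X+[0,0,z],Rd))
E
```

```text
[0.2, -0.5, 163.8, -0.003, -0.0, -0.001]
[0.2, -1.2, -81.2, -0.003, -0.0, -0.001]
```

step_arm(
  moves=[
    [0,-0.5,60,0,0,0,5],
    [0,-0.5,100,0,0,0,5],
    [0,-0.5,140,0,0,0,5],
    [0,-0.5,164,0,0,0,5],
    [0,-0.5,164,0,0,0,5],
    [0,-0.5,164,0,0,0,5],
    [0,-0.5,164,0,0,0,30],
    [0,-0.5,164,0,0,0,30],
    [0,-0.5,164,0,0,0,30],
    [0,-0.5,164,0,0,0,30],
    [0,-0.5,100,0,0,0,30],
    [0,-0.5,0,0,0,0,30],
    [0,-0.5,-80,0,0,0,30],
    [0,-0.5,-120,0,0,0,30],
    [0,-0.5,-120,0,0,0,30],
    [0,-0.5,-120,0,0,0,30],
    [0,-0.5,-120,0,0,0,30],
    [0,-0.5,-120,0,0,0,30],
  ],
)

```text
clock: 20.82
ee_pos: [0.4806, -0.1556, 0.3482]
eef_rot: [0.006, 0.702, 0.713, 0.001]
ft_force: [0.7, -0.5, 1.8]
finger_gap: 0.0303
grip_force: 0.0
```

```bash
python3 - <<'E'
from plant import r
import cv2,numpy as np
a=r.camera("scene")["img"][:,:,::-1]; b=r.camera("side")["img"][:,:,::-1]
o=np.zeros((600,800,3),np.uint8); o[:300,:480]=cv2.resize(a[190:315,110:310],(480,300)); o[300:,:480]=cv2.resize(a[140:390,300:500],(480,600))[:300]
o[:,480:]=cv2.resize(b[130:380,340:473],(320,600)); cv2.imwrite("pics/end.png",o)
E
```

```text
(no output)
```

View pics/end.png

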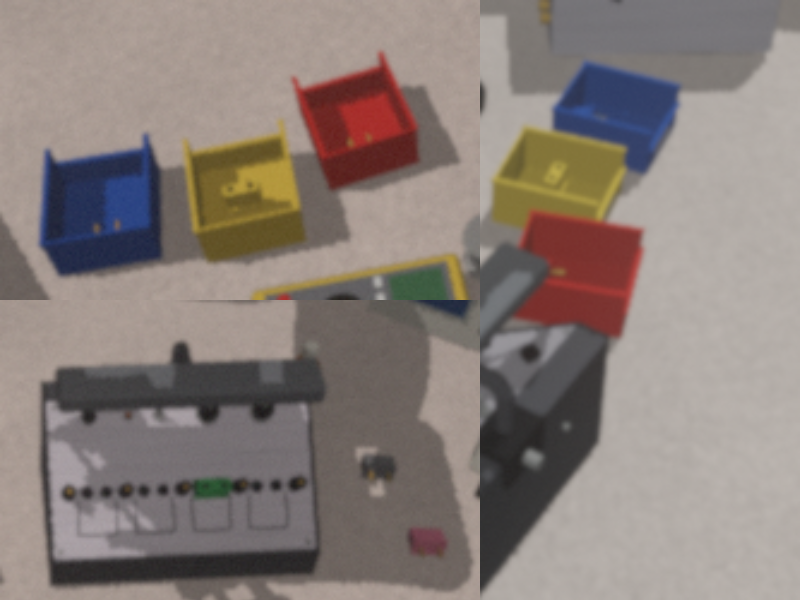

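The blue bin shows pins at (105,228), the yellow link sits at (240,190), and the red bin shows pins at (360,140), so each bin holds its own link. Green is still seated at (212,487) and nothing nearby has been moved.

```bash
python3 -c "
from plant import r
print(r.hand_in())"
```

```text
the job is handed in; nothing more can be done
None
```

I pulled the red, blue and yellow links and put each in the bin of its own colour, left the green earth link plugged in, and handed the job in at about 21 s; the last picture showed this, but hand-in returned no verdict.

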